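# Press the polarimeter tube into its V-rest

### The arm

A 6-joint arm with a two-finger parallel gripper is mounted at the origin on the work surface. World frame = base frame: x ahead of the robot, y to its left, z up, the work surface at z = 0. Lengths are in m, angles in rad, forces in N, time in s.
With the tool pointing down it reaches from about 0.325 to 0.9 m from the base axis. Payload 6.1 kg.
Tool frame: the origin (TCP) lies midway between the tips of the shut fingers; the grasp point (between the pads) lies 19 mm behind it; z points along the fingers, y is the line along which they close (so a half turn about z gives the same grasp; the last joint's range is limited). The gripper opens to 85 mm and grips with 20 to 120 N. Pads are 22 mm wide; open, the fingers measure 114 mm over their backs; the gripper's body (76 mm by 85 mm) begins 54 mm behind the grasp point. The pads swing forward as they close: fully open they stand 13 mm farther back than shut.
Start: joints at [-1.429, 0.22, 1.526, -0, 1.395, -0.126], TCP at [0.165, -0.603, 0.194] pointing down, gripper open.
Joint ranges: [-2.98, 2.98], [-0.91, 2.08], [0.09, 2.57], [-1.24, 4.39], [0.2, 2.65], [-2.68, 2.68]. Speed limits (rad/s): [2.57, 2.57, 3.01, 3.14, 3.14, 3.14].

### API

Orientations are given as [roll, pitch, yaw] about the fixed x, y, z axes, in that order (R = Rz(yaw) Ry(pitch) Rx(roll)).
In Python, from plant import movep, move_l, set_joints, gripper_to, hold, inverse_kinematics, observe, get_image, get_calibration, Unreachable, job_done gives the robot as it stands. Calls block until the motion is done:
- movep(position, orientation): joint-space move of the TCP to a pose.
- move_l(position, feed=0.15, rotation=None, max_force=None): straight line of the TCP; rotation=None keeps the orientation; feed is the mean speed in m/s. With max_force (N) it stops when the force on the tool has changed by that much, and returns True; else False.
- set_joints(angles): joint-space move.
- gripper_to(opening, f_grip=None): finger opening in m; f_grip is the grip in N (None keeps the last); returns when the fingers have stopped.
- hold(seconds).
- inverse_kinematics(position, orientation): joint angles nearest the present ones, or None.
- observe(): the state.
- get_image(name): name is "scene" or "side" or "wrist"; returns (picture, depth): 420x560x3 uint8, red, green, blue; 420x560 float32, m along the optical axis (not along the pixel's ray), 0 where there is no reading.
- get_calibration(name): a dict with "intrinsics" (3x3 intrinsics, pixels), "world_from_camera" (4x4, takes a point from camera to world coordinates). Camera axes: x right, y down, z forward; pixel columns grow to the right and rows downward; lengths in m; the calibration is good to about 2 mm. A picture is of the moment at which its call begins: read the wrist's pose just before it. get_calibration takes no time and is no camera call; for the wrist camera it gives the pose at the moment of the call.
A pose or a line that the arm cannot do raises Unreachable and nothing moves.
- job_done(): hands the job in; it is judged then, once.
The state is a dict: "time_s": time; "q": joint angles; "joint_velocities": joint speeds; "joint_torque": joint torques, N m; "eef_pos": TCP position; "tcp_rot": TCP orientation; "ft_force": force on the tool from outside, world axes, zero at the start; "torque": the same for the moment, N m; "opening": finger opening in m; "grasp_force": force on a finger pad.
Only numpy, scipy, OpenCV 4.12 (cv2) and the standard library are available. Lean on these libraries where they do the work, as an engineer would, in place of code of your own. Each camera call takes 0.05 s, during which the arm holds its last target. There are 200 camera calls.

### The job

Take the long steel sample tube out of its cradle and lay it in the polarimeter's V-rest, lengthwise in the middle, flange end towards the lamp box (the one with the louvred top). Then press it straight down with about 20 N, so that both sloping sides of the rest carry it evenly for good heat contact, and finish still holding it pressed down like that: do not let go. Be gentle with its glass windows (never bang it or push it onto the rest with more than 40 N), and leave the short tube and everything else as it is.

Things in the scene. Friction and masses are not known exactly. Their poses are not given: they have to be found in the camera images.
- cell_center (a point): the LONG steel tube, the one to use: straight barrel 32 mm in diameter, 132 mm long, plus a round flange 44 mm in diameter, 10 mm thick, on one end; about 0.25 kg, glass windows in both ends. It starts lying level in one of two white cradles, axis 50 mm above the table. The point is on its axis, half-way along the barrel, near the balance point; y runs along the tube towards the flange
- cell_flange (a point): centre of the outer face of the long tube's flange, 76 mm from cell_center along the tube's y axis
- cell: the long tube itself; its frame is that of cell_center
- cradle_a: white plastic cradle, fixed, under the long tube; origin on the table below its middle, y along the tube. Two V-plates 34 to 42 mm either side of the middle carry the tube; their tips are about 52 mm high and 20 mm to each side of the axis. Between the plates (68 mm) the barrel is free down to the 70 x 110 mm base plate, 10 mm thick
- cradle_b: the same cradle again, fixed, under the short tube
- rest_seat (a point): the V-rest in the middle of the polarimeter. The point is where cell_center lies when the tube is fully seated, on the seated tube's axis 70 mm above the table; z is up, y runs level along the rest towards the lamp box, x level across the rest. The rest is rigid and fixed. A seated tube's flange is outside the V-plates on the lamp side, with 14 mm between flange and plate
- polarimeter: the polarimeter: low grey bench plate 370 x 120 x 16 mm, fixed, with a white box 110 mm high at each end and the V-rest between. Origin on the table under rest_seat, same axes. The lamp box (louvred top) starts 107 mm from the middle along +y, the other box 114 mm along -y
- vee_near: the sloping faces on the -x side of the V-rest (origin as polarimeter). The rest is two aluminium V-plates, each 14 mm thick, centred 45 mm either side of the middle along y, faces at 45 degrees; their upper tips are about 2 mm above the seated axis and 20 mm to each side of it. Between the plates (76 mm) is free space down to the bench plate
- vee_far: the sloping faces on the +x side of the V-rest, the mirror image (same origin)
- short_cell_center (a point): the SHORT steel tube, not to be used: same diameter and flange, barrel only 98 mm long, lying in the other cradle, axis 50 mm above the table; the point is half-way along its barrel, y axis towards its flange
- beaker_center (a point): glass beaker, 56 mm across, 70 mm tall; the point is at its middle; to be left alone
- wash_bottle_center (a point): white plastic bottle, 64 mm across, 160 mm tall; the point is at its middle; to be left alone
- jar_center (a point): amber glass jar, 60 mm across, 75 mm tall; the point is at its middle; to be left alone
- dish_center (a point): flat clear closed dish, 80 mm across, 14 mm tall; the point is at its middle; to be left alone
- spatula_center (a point): thin steel laboratory spatula, 160 mm long, 16 mm wide, lying on the table; the point is at its middle; to be left alone
There are look-alikes about, which are no part of the job. What is shaped like the cell but pink is not meant.

How it is judged:
On the way, in this order (a step that is already met when the one before it is completed fails the run):
1. the long tube is lifted clear in the gripper (height (world z) of cell_center above 0.1 m and contact force between cell and the fingers above 2 N), for 0.2 s.
2. the long tube lies in the V-rest and is pressed onto both faces (x of cell_center in the frame of rest_seat between -0.003 and 0.003 m and z of cell_center in the frame of rest_seat between -0.003 and 0.003 m and y of cell_center in the frame of rest_seat between -0.009 and 0.009 m and angle between the y axis of cell_center and the y axis of rest_seat, either way round below 0.05 rad and y of cell_flange in the frame of rest_seat above 0.04 m and contact force between cell and vee_near between 3.5 and 35 N and contact force between cell and vee_far between 3.5 and 35 N), for 0.3 s.
At the end, for the whole second after the job is handed in: Long tube held down in the V-rest at rest: axis within 3 mm (sideways, height) and 0.05 rad of the seated line, middle within 9 mm lengthwise, flange towards the lamp box, 3.5 to 35 N on each sloping side, at least 4 N between fingers and tube (all of step 2 and contact force between cell and the fingers above 4 N and linear speed of cell below 0.01 m/s); the arm keeps its last pose, push and grip.
It fails at once if the tube is banged or pressed onto the rest with more than 45 N on one side (contact force between cell and vee_near above 45 N or contact force between cell and vee_far above 45 N).
It fails at once if the short tube is disturbed (distance of short_cell_center from where it was at the start of the episode above 0.02 m).
It fails at once if another thing on the table is disturbed (distance of any of beaker_center, wash_bottle_center, jar_center, dish_center, spatula_center from where it was at the start of the episode above 0.03 m).
It also fails if it takes over 48 s, if anything falls off the work surface, if the arm or the gripper's body presses on something with over 40 N, if the wrist force passes 120 N, or if a joint passes its speed limit or range.

## Working session

There is one attempt and no reset: what is moved stays moved. The work goes in short steps, each a Python script; the robot and the scene stay as the last script left them, time stands still between calls to the robot, and variables do not carry over. Pictures are saved under pics/ and viewed, at most 10 in all, crops included, and the job is handed in when it is done.

```bash
mkdir -p pics; ls; python3 - <<'E'
from plant import *
import cv2,numpy as np
for n in ["scene","side"]:
    im,d=get_image(n); cv2.imwrite(f"pics/{n}0.png",im[:,:,::-1]); np.savez(f"{n}0.npz",im=im,d=d,**get_calibration(n))
    c=get_calibration(n); print(n,np.round(c["intrinsics"],1).tolist(),np.round(c["world_from_camera"],3).tolist(),(d>0).mean())
print(observe())
E
```

```text
pics
scene [[522.9, 0.0, 282.4], [0.0, 522.9, 207.5], [0.0, 0.0, 1.0]] [[0.703, 0.571, -0.425, 1.149], [0.712, -0.56, 0.425, -0.522], [0.005, -0.601, -0.799, 1.196], [0.0, 0.0, 0.0, 1.0]] 0.9961352040816327
side [[440.1, 0.0, 279.2], [0.0, 440.1, 207.0], [0.0, 0.0, 1.0]] [[0.991, -0.047, 0.124, 0.44], [-0.131, -0.505, 0.853, -0.931], [0.022, -0.862, -0.507, 0.683], [0.0, 0.0, 0.0, 1.0]] 0.9958375850340137
{'time_s': 0.1, 'q': array([-1.42910571e+00,  2.21160683e-01,  1.52753411e+00,  5.45132561e-06,
        1.39472626e+00, -1.26110176e-01]), 'joint_velocities': array([-8.61734430e-05, -2.30566524e-04, -2.60772875e-03,  2.89258888e-05,
        6.92341574e-04,  5.02325815e-04]), 'joint_torque': array([ 1.55941238e-03, -4.98243642e+01, -3.90546870e+01, -1.94655636e-04,
        5.65878741e-03, -9.90158185e-06]), 'eef_pos': array([ 0.16528321, -0.6020866 ,  0.19278061]), 'tcp_rot': array([-3.13977945e+00, -2.35291700e-04,  2.67799622e-01]), 'ft_force': array([-0.18674377,  0.67974295, -0.45397945]), 'torque': array([-0.01215255, -0.01049829,  0.01941451]), 'grasp_force': 0.0, 'opening': 0.08536762167913858}
```

View pics/scene0.png

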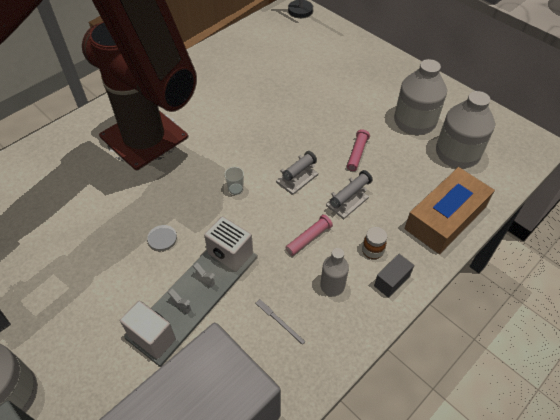

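View pics/side0.png

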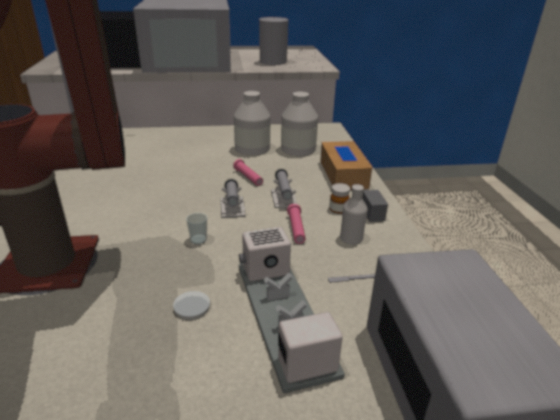

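The scene view shows the long tube at about (351,190), with its flange to the upper right at about (366,178). The short tube is at (298,170). The polarimeter runs from the lamp box at (229,240) to the plain box at (148,328), with V-plates near (204,273) and (179,299). The side view agrees. Next I'll take coarse positions from depth.

```bash
cat > h.py <<'E'
import numpy as np,cv2
def cloud(K,T,d):
    v,u=np.mgrid[:d.shape[0],:d.shape[1]]
    p=np.stack([(u-K[0,2])/K[0,0]*d,(v-K[1,2])/K[1,1]*d,d],-1)
    return p@T[:3,:3].T+T[:3,3]
def rect(m):
    c=max(cv2.findContours(m.astype(np.uint8),cv2.RETR_EXTERNAL,cv2.CHAIN_APPROX_NONE)[0],key=cv2.contourArea); return c
E
python3 - <<'E'
from h import *
f=np.load("scene0.npz");P=cloud(f["intrinsics"],f["world_from_camera"],f["d"]);g=f["im"].astype(int).max(-1)
def sel(x0,x1,y0,y1,z0,z1,dark=None):
    Q=P[y0:y1,x0:x1];m=(Q[...,2]>z0)&(Q[...,2]<z1)
    if dark:m&=g[y0:y1,x0:x1]<dark
    return Q[m]
def rep(n,Q):
    r=cv2.minAreaRect((Q[:,:2]*1000).astype(np.float32));c=Q[:,:2].mean(0)
    w,V=np.linalg.eigh(np.cov((Q[:,:2]-c).T));print(n,len(Q),"mean",c.round(3),"zmax",np.percentile(Q[:,2],[50,98]).round(3),"rect",np.round(r[0]),np.round(r[1]),"axis",V[:,1].round(3))
rep("table",sel(60,90,210,230,-.1,.1))
rep("long",sel(322,380,165,215,.054,.09))
rep("short",sel(275,322,145,190,.054,.09))
rep("lamp",sel(200,262,210,275,.103,.13))
rep("other",sel(115,180,295,365,.103,.13))
rep("vees",sel(165,218,258,318,.05,.09))
rep("jar",sel(360,390,225,262,.06,.1))
rep("bottle",sel(318,352,245,298,.03,.2))
rep("beaker",sel(220,248,165,198,.03,.1))
E
```

```text
table 599 mean [ 0.132 -0.332] zmax [-0.002  0.003] rect [ 130. -332.] [91. 79.] axis [-0.906 -0.423]
long 456 mean [0.63 0.27] zmax [0.062 0.071] rect [630. 269.] [ 43. 145.] axis [0. 1.]
short 313 mean [0.468 0.23 ] zmax [0.062 0.07 ] rect [468. 228.] [ 39. 110.] axis [-0.003  1.   ]
lamp 945 mean [ 0.535 -0.101] zmax [0.108 0.113] rect [ 534. -101.] [100.  75.] axis [-0.978 -0.208]
other 1175 mean [ 0.583 -0.388] zmax [0.108 0.112] rect [ 581. -388.] [101.  65.] axis [-0.986 -0.166]
vees 263 mean [ 0.555 -0.246] zmax [0.062 0.073] rect [ 557. -243.] [ 62. 106.] axis [-0.157  0.988]
jar 318 mean [0.787 0.184] zmax [0.072 0.077] rect [785. 187.] [51. 54.] axis [-0.484  0.875]
bottle 884 mean [0.79  0.016] zmax [0.104 0.16 ] rect [784.  23.] [63. 55.] axis [-0.831 -0.556]
beaker 324 mean [0.366 0.064] zmax [0.053 0.07 ] rect [367.  64.] [58. 55.] axis [-0.811  0.585]
```

Coarse estimates: long tube at (0.63, 0.27) along world y, rest at about (0.557, -0.243) with yaw about 0.16. Next I'll refine both with the wrist camera.

```bash
python3 - <<'E'
from plant import *
from h import *
pi=np.pi
move_l([0.165,-0.603,0.32],feed=0.2)
def look(n,p,yaw):
    movep(p,[pi,0,yaw]);hold(.3)
    c=get_calibration("wrist");o=observe();im,d=get_image("wrist")
    cv2.imwrite(f"pics/{n}.png",im[:,:,::-1]);np.savez(n+".npz",im=im,d=d,**c)
    print(n,o["time_s"],o["eef_pos"].round(4),o["tcp_rot"].round(4),o["q"].round(2),c["world_from_camera"].round(3).tolist(),c["intrinsics"][0].round(1),o["ft_force"].round(2))
y0=pi/2
# choose the half-turn with joint 6 nearest zero
def best(p,y):
    c=[(abs(q[5]),k) for k in (y,y-pi) if (q:=inverse_kinematics(p,[pi,0,k])) is not None];print(c);return min(c)[1]
p=[.557,-.243,.34];look("w_rest",p,best(p,pi/2+.163))
p=[.63,.27,.32];look("w_long",p,best(p,pi/2))
E
```

```text
[(np.float64(0.7040777011464847), 1.7337963267948966), (np.float64(2.4375149524433084), -1.4077963267948965)]
w_rest 3.1083 [ 0.5568 -0.2436  0.34  ] [-3.1416  0.      1.7328] [-0.54  0.13  1.36 -0.    1.65 -0.7 ] [[0.987, 0.155, 0.045, 0.546], [0.161, -0.949, -0.271, -0.175], [0.0, 0.275, -0.962, 0.52], [0.0, 0.0, 0.0, 1.0]] [310.5   0.  280.7] [ 0.17 -0.   -0.11]
[(np.float64(0.2899646710964414), 1.5707963267948966)]
w_long 5.3333 [0.6303 0.2693 0.3201] [3.1415 0.     1.5698] [ 0.29  0.32  1.17 -0.    1.65  0.29] [[1.0, -0.001, 0.0, 0.631], [-0.001, -0.962, -0.275, 0.339], [0.0, 0.275, -0.962, 0.5], [0.0, 0.0, 0.0, 1.0]] [310.5   0.  280.7] [-0.29  0.86  0.73]
```

```bash
python3 -c "
import cv2,numpy as np
a=cv2.imread('pics/w_rest.png');b=cv2.imread('pics/w_long.png')
cv2.imwrite('pics/both.png',cv2.resize(np.hstack([a[:,90:470],b[:,90:470]]),(800,442)))"
```

```text
(no output)
```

View pics/both.png

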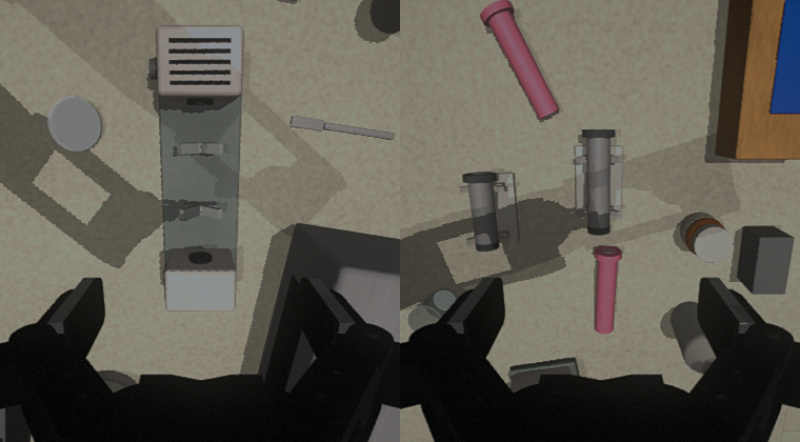

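The wrist pictures (left: rest, right: tubes) show the tube's flange towards image top, which is world +y. The lamp box is also towards +y, so no turnaround is needed. Tube about u 267–290, v 123–223; the V-plates are near (280,141) and (280,200). Now the precise fits.

```bash
python3 - <<'E'
from h import *
f=np.load("w_long.npz");P=cloud(f["intrinsics"],f["world_from_camera"],f["d"])
print("table z",np.median(P[100:120,180:200,2]))
S=P[110:235,255:302]
m=(S[...,2]>.054)&(S[...,2]<.08);Q=S[m]
rows=[(np.median(S[i][m[i],1]),(S[i][m[i],0].min()+S[i][m[i],0].max())/2,np.median(S[i][m[i],0]),np.ptp(S[i][m[i],0]),S[i][m[i],2].max()) for i in range(len(S)) if m[i].sum()>4]
R=np.array(rows);print(R[::6].round(4));
b=(R[:,3]<.036);print("fit",np.polyfit(R[b,0]-.27,R[b,1],1),np.polyfit(R[b,0]-.27,R[b,2],1),"yrange",Q[:,1].min(),Q[:,1].max())
f=np.load("w_rest.npz");P=cloud(f["intrinsics"],f["world_from_camera"],f["d"])
print("table z",np.median(P[40:60,200:220,2]))
Q=P.reshape(-1,3);c0=np.array([.557,-.243])
a=.163
for it in range(2):
    ex=np.array([np.cos(a),np.sin(a)]);ey=np.array([-np.sin(a),np.cos(a)])
    L=np.c_[(Q[:,:2]-c0)@ex,(Q[:,:2]-c0)@ey,Q[:,2]]
    pl={}
    for n,s in (("lamp",1),("other",-1)):
        B=L[(abs(L[:,0])<.07)&(s*L[:,1]>.09)&(s*L[:,1]<.2)&(L[:,2]>.106)&(L[:,2]<.116)]
        print(n,len(B),"x",np.percentile(B[:,0],[.5,99.5]).round(4),"y",np.percentile(B[:,1],[.5,50,99.5]).round(4),"z",np.median(B[:,2]));pl[n]=B
        V=L[(abs(L[:,0])<.03)&(s*L[:,1]>.03)&(s*L[:,1]<.062)&(L[:,2]>.04)&(L[:,2]<.08)]
        v=V
        print(" V",len(V),"x",np.percentile(v[:,0],[1,50,99]).round(4),"y",np.percentile(v[:,1],[1,50,99]).round(4),"z",np.percentile(v[:,2],[1,50,99]).round(4))
        xs=np.linspace(-.024,.024,13);print(" prof",[(round(x,3),round(float(np.median(k)),4)) for x in xs if len(k:=V[abs(V[:,0]-x)<.002,2])>2])
    G=L[(abs(L[:,0])<.08)&(abs(L[:,1])<.09)&(abs(L[:,2]-.016)<.006)]
    for y in (-.08,-.02,.02,.08):
        k=G[abs(G[:,1]-y)<.01,0];print(" bench edge",y,np.percentile(k,[.5,99.5]).round(4))
    r=cv2.minAreaRect((np.vstack(list(pl.values()))[:,:2]*1000).astype(np.float32));print(r)
    break
E
```

```text
table z 0.00025721620884183727
[[0.3423 0.6273 0.6274 0.0164 0.0607]
 [0.3345 0.6273 0.6274 0.0413 0.0734]
 [0.3266 0.6265 0.6267 0.0291 0.0677]
 [0.3186 0.6272 0.6273 0.0307 0.0677]
 [0.3106 0.628  0.628  0.0294 0.0675]
 [0.3025 0.6272 0.6273 0.0281 0.0672]
 [0.2942 0.6272 0.6272 0.0282 0.0673]
 [0.2859 0.6271 0.6272 0.0283 0.0667]
 [0.2775 0.6271 0.6272 0.0285 0.0673]
 [0.2691 0.6271 0.6272 0.0287 0.0675]
 [0.2606 0.6271 0.6271 0.0289 0.0658]
 [0.2519 0.627  0.6271 0.029  0.0671]
 [0.243  0.627  0.6271 0.0292 0.0659]
 [0.2341 0.627  0.6271 0.0294 0.0671]
 [0.2255 0.6269 0.627  0.0295 0.0677]
 [0.2162 0.6269 0.627  0.0297 0.0681]
 [0.2073 0.6269 0.627  0.0299 0.0676]]
fit [0.00141998 0.62704762] [0.00092393 0.62714245] yrange 0.1992838000050089 0.3423252129345639
table z 0.00024299713587239147
lamp 5352 x [-0.0498  0.047 ] y [0.1102 0.1468 0.1826] z 0.11034324721505301
 V 435 x [-0.029   0.0008  0.0292] y [0.0396 0.0467 0.0534] z [0.0455 0.0637 0.0737]
 prof [(np.float64(-0.024), 0.0704), (np.float64(-0.02), 0.0664), (np.float64(-0.016), 0.0635), (np.float64(-0.012), 0.0589), (np.fl
[... 347 characters left out ...]
92  0.0007  0.0292] y [-0.0503 -0.0418 -0.0363] z [0.0406 0.0605 0.0731]
 prof [(np.float64(-0.024), 0.069), (np.float64(-0.02), 0.0661), (np.float64(-0.016), 0.0616), (np.float64(-0.012), 0.0571), (np.float64(-0.008), 0.054), (np.float64(-0.004), 0.0495), (np.float64(0.0), 0.0473), (np.float64(0.004), 0.0531), (np.float64(0.008), 0.0564), (np.float64(0.012), 0.0606), (np.float64(0.016), 0.0639), (np.float64(0.02), 0.0683), (np.float64(0.024), 0.0718)]
 bench edge -0.08 [-0.0603  0.0584]
 bench edge -0.02 [-0.06    0.0583]
 bench edge 0.02 [-0.0605  0.0571]
 bench edge 0.08 [-0.06    0.0582]
((-1.2442512512207031, 3.4630126953125), (98.63492584228516, 359.5485534667969), 0.01703021116554737)
```

The measurements agree with the given sizes: the tube's extent is 143 mm (142 expected), box gaps and V-valley are consistent, and bench width is 119 mm. That puts cell_center at (0.627, 0.2655) with yaw 0 and rest_seat at (0.5554, -0.2415) with yaw 0.163. Grasping now.

```bash
python3 - <<'E'
from plant import *
from h import *
pi=np.pi
def s(n):
    o=observe();print(n,round(o["time_s"],2),o["eef_pos"].round(4),o["tcp_rot"].round(4),o["ft_force"].round(2),o["torque"].round(2),round(o["opening"],4),round(o["grasp_force"],1))
gripper_to(.085,60)
move_l([.627,.2655,.12],.2,rotation=[pi,0,pi/2])
print(move_l([.627,.2655,.029],.08,max_force=15));s("down")
gripper_to(.0,60);s("grip")
move_l([.627,.2655,.06],.05);s("up")
move_l([.627,.2655,.24],.15);hold(.3);s("lift")
im,d=get_image("side");cv2.imwrite("pics/lift.png",cv2.resize(im[100:260,180:400,::-1],(770,560)))
E
```

```text
False
down 8.03 [0.6276 0.2657 0.0298] [ 3.1403e+00 -4.0000e-04  1.5708e+00] [ 0.85 -0.32 -0.27] [ 0.05 -0.04  0.05] 0.0854 0.0
grip 8.8 [0.627  0.2655 0.029 ] [-3.1415  0.      1.5708] [0.04 0.64 0.31] [-0.04  0.03  0.01] 0.0001 0.0
up 9.57 [0.6269 0.2655 0.0599] [-3.1414e+00  1.0000e-04  1.5708e+00] [-0.71  0.41 -0.01] [-0.   -0.06 -0.02] 0.0001 0.0
lift 11.22 [0.6268 0.2654 0.2394] [-3.1407e+00  2.0000e-04  1.5708e+00] [ 0.03 -0.06  0.21] [ 0.01  0.05 -0.09] 0.0002 0.0
```

View pics/lift.png

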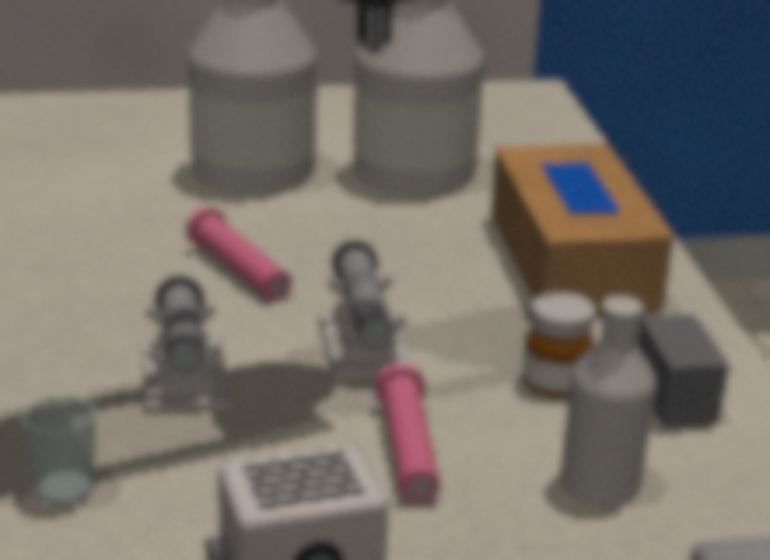

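The fingers shut to 0 with no contact and the tube is still in its cradle at about (360,295) in the crop. I need to know why before trying again: I'll compare the reported TCP with where the cameras see the fingertips.

```bash
python3 - <<'E'
from plant import *
from h import *
o=observe();print(o["eef_pos"])
def proj(c,p):
    q=np.linalg.inv(c["world_from_camera"])@np.r_[p,1];k=c["intrinsics"]@q[:3];return (k[:2]/k[2]).round().astype(int)
out=[]
for n in ("side","scene","wrist"):
    c=get_calibration(n);im,d=get_image(n);im=im[:,:,::-1].copy();np.savez(n+"1.npz",im=im,d=d,**c)
    for p,col in ((o["eef_pos"],(0,255,0)),([.627,.2655,.05],(0,0,255))):
        u=proj(c,p);print(n,u)
        if n!="wrist" or 1: cv2.drawMarker(im,tuple(int(x) for x in u),col,cv2.MARKER_CROSS,9,1)
    u=proj(c,[.627,.2655,.13]) if n!="wrist" else (280,300)
    x=int(np.clip(u[0]-65,0,430));y=int(np.clip(u[1]-100,0,220))
    out.append(cv2.resize(im[y:y+200,x:x+130],(260,400)) if n!="wrist" else cv2.resize(im[:,144:416],(260,400)))
cv2.imwrite("pics/dbg.png",np.hstack(out))
E
```

```text
[0.62686664 0.26545353 0.23959072]
side [286 127]
side [284 185]
scene [357 143]
scene [349 190]
wrist [280 241]
wrist [280 184]
```

View pics/dbg.png

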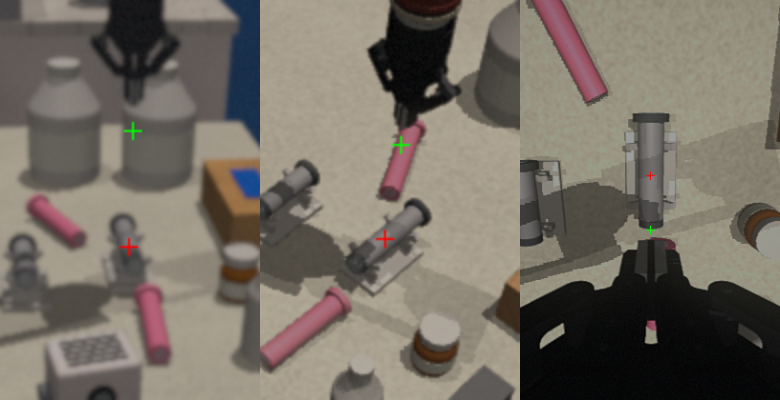

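The cameras show the fingertips well above the reported TCP (about 14 px in the side view, and above it in the scene view too). The tube position itself (red cross) checks out. I'll measure the actual tip position from the depth.

```bash
python3 - <<'E'
from h import *
for n in ("side","scene","wrist"):
    f=np.load(n+"1.npz");P=cloud(f["intrinsics"],f["world_from_camera"],f["d"]).reshape(-1,3)
    Q=P[(abs(P[:,0]-.627)<.06)&(abs(P[:,1]-.2655)<.06)&(P[:,2]>.13)]
    if len(Q)<5: print(n,len(Q));continue
    z=np.percentile(Q[:,2],[.5,2,10,50]);T=Q[Q[:,2]<z[0]+.02]
    print(n,len(Q),"z low",z.round(4),"tip mean",T.mean(0).round(4),"min",T.min(0).round(4),"max",T.max(0).round(4))
E
```

```text
side 3018 z low [0.2847 0.2981 0.3389 0.4466] tip mean [0.6266 0.2564 0.2923] min [0.6138 0.2485 0.2765] max [0.6401 0.2687 0.3041]
scene 4486 z low [0.2864 0.306  0.354  0.5066] tip mean [0.6306 0.2574 0.293 ] min [0.6143 0.251  0.2765] max [0.6419 0.2698 0.3062]
wrist 51118 z low [0.2884 0.3012 0.3292 0.3555] tip mean [0.6275 0.2742 0.2966] min [0.6139 0.2712 0.2809] max [0.6411 0.2769 0.3084]
```

The real fingertips sit at z≈0.279 when the reported TCP is 0.2396, so the controller's tool length is about 39 mm off. All three cameras agree on this. It also explains the miss: at the bottom the real tips were at 0.068, just above the tube top at 0.066. I'll correct by commanding z 39 mm lower, with a force guard.

```bash
cat > r.py <<'E'
from plant import *
from h import *
pi=np.pi; DZ=.039   # real tip height = reported + DZ
def s(n):
    o=observe();print(n,round(o["time_s"],2),o["eef_pos"].round(4),o["tcp_rot"].round(4),o["ft_force"].round(2),o["torque"].round(2),round(o["opening"],4),round(o["grasp_force"],1))
    return o
E
python3 - <<'E'
from r import *
gripper_to(.085,60)
move_l([.627,.2655,.10-DZ],.2,rotation=[pi,0,pi/2])
hit=move_l([.627,.2655,.030-DZ],.06,max_force=8);s("down");print(hit)
if not hit:
    gripper_to(.0,60);o=s("grip")
    if o["opening"]>.02:
        move_l([.627,.2655,.06-DZ],.05);s("up")
        move_l([.627,.2655,.20-DZ],.15);hold(.3);s("lift")
out=[]
im,d=get_image("scene");out.append(cv2.resize(im[60:260,250:450],(400,400)));
c=get_calibration("wrist");im,d=get_image("wrist");np.savez("w_held.npz",im=im,d=d,**c);out.append(cv2.resize(im[:,70:490],(400,400)))
cv2.imwrite("pics/held.png",np.hstack(out)[:,:,::-1])
E
```

```text
down 14.56 [ 0.6275  0.2657 -0.0083] [ 3.1405e+00 -3.0000e-04  1.5708e+00] [ 0.42  0.03 -0.4 ] [0.01 0.02 0.01] 0.0853 0.0
False
grip 15.1 [ 0.6268  0.2655 -0.0086] [-3.1412  0.      1.5708] [-2.78 -0.7   3.32] [-0.13  0.43 -0.05] 0.0302 59.2
up 15.85 [0.6269 0.2655 0.0209] [-3.1415  0.      1.5708] [ 0.39  0.56 -2.74] [-0.07  0.02 -0.03] 0.0303 59.4
lift 17.23 [0.6266 0.2654 0.1601] [-3.1403e+00  4.0000e-04  1.5707e+00] [-0.93 -0.3  -2.94] [-0.06  0.    0.1 ] 0.0305 59.5
```

View pics/held.png

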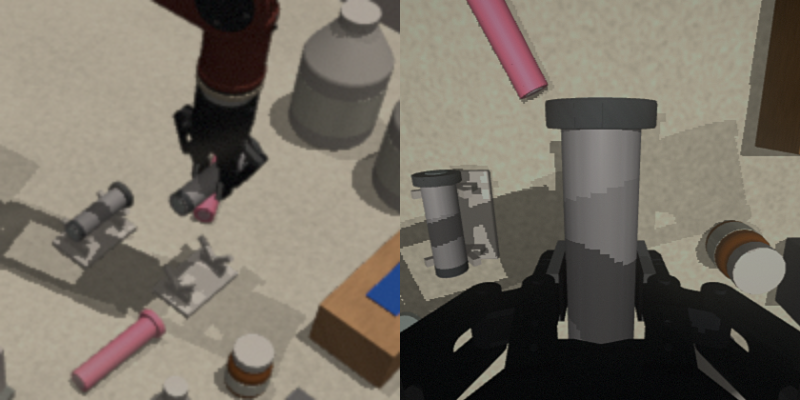

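The tube is held straight in the gripper (weight reading 2.9 N, opening 30 mm), with the flange at image top and its cradle empty. Next I'll measure its position and tilt in the hand, then move above the rest.

```bash
python3 - <<'E'
from r import *
def tube(f,yaw,c):
    P=cloud(f["intrinsics"],f["world_from_camera"],f["d"]);S=P[100:420,200:360].reshape(-1,3)
    ex=np.array([np.cos(yaw),np.sin(yaw)]);ey=np.array([-np.sin(yaw),np.cos(yaw)])
    L=np.c_[(S[:,:2]-c)@ex,(S[:,:2]-c)@ey,S[:,2]]
    return L
o=observe();L=tube(np.load("w_held.npz"),0,o["eef_pos"][:2])
B=L[(L[:,1]>.018)&(L[:,1]<.09)&(L[:,2]>.15)&(L[:,2]<.3)&(abs(L[:,0])<.03)]
ys=np.arange(.02,.076,.006);R=[]
for y in ys:
    k=B[abs(B[:,1]-y)<.003]
    if len(k)>5: t=k[abs(k[:,0]-np.median(k[:,0]))<.005];R.append((y,np.ptp(k[:,0]),(k[:,0].min()+k[:,0].max())/2,np.median(t[:,2])));
R=np.array(R);print(R.round(4));b=R[:,1]<.037
print("flange y max",np.percentile(B[:,1],[98,99.8]).round(4),"tilt",np.polyfit(R[b,0],R[b,3],1).round(4),"yaw",np.polyfit(R[b,0],R[b,2],1).round(4))
yw=pi/2+.163
movep([.5554,-.2415,.22-DZ],[pi,0,yw]);hold(.3);s("over rest")
E
```

```text
[[2.000e-02 3.420e-02 1.100e-03 2.347e-01]
 [2.600e-02 3.150e-02 5.000e-04 2.347e-01]
 [3.200e-02 3.080e-02 5.000e-04 2.347e-01]
 [3.800e-02 3.150e-02 5.000e-04 2.347e-01]
 [4.400e-02 3.160e-02 5.000e-04 2.347e-01]
 [5.000e-02 3.150e-02 4.000e-04 2.347e-01]
 [5.600e-02 3.140e-02 5.000e-04 2.347e-01]
 [6.200e-02 3.120e-02 4.000e-04 2.346e-01]
 [6.800e-02 4.340e-02 6.000e-04 2.402e-01]
 [7.400e-02 4.360e-02 2.000e-04 2.404e-01]]
flange y max [0.0752 0.0767] tilt [-0.0021  0.2348] yaw [-0.0098  0.001 ]
over rest 19.49 [ 0.5557 -0.241   0.181 ] [ 3.1416e+00 -1.0000e-04  1.7347e+00] [ 0.19  0.29 -2.57] [-0.09 -0.    0.01] 0.0306 59.5
```

The tube is level and centred in the hand, with its axis at reported z + 0.0586, so it should seat at about z = 0.0114. I'll lower it slowly under a force guard.

```bash
python3 - <<'E'
from r import *
yw=pi/2+.163;R=[pi,0,yw];x,y=.5554,-.2415
move_l([x,y,.030],.12,rotation=R);hold(.2);o0=s("pre")
print(move_l([x,y,.006],.012,max_force=5));hold(.2);o=s("touch")
ex=np.array([np.cos(.163),np.sin(.163),0]);ey=np.array([-np.sin(.163),np.cos(.163),0]);df=o["ft_force"]-o0["ft_force"]
print("dF x,y,z in rest frame",(df@ex).round(2),(df@ey).round(2),df[2].round(2))
E
```

```text
pre 21.1 [ 0.5559 -0.2418  0.0308] [3.1406e+00 8.0000e-04 1.7338e+00] [-0.4   0.13 -3.01] [-0.07  0.02 -0.02] 0.0307 59.5
True
touch 22.7 [ 0.5551 -0.2415  0.0114] [-3.1409e+00 -2.0000e-04  1.7340e+00] [-0.63  0.14  4.55] [-0.03  0.04  0.06] 0.0303 60.2
dF x,y,z in rest frame -0.22 0.05 7.56
```

Contact came at exactly the predicted height with almost no lateral force. Now I'll press to about 20 N.

```bash
python3 - <<'E'
from r import *
p=observe()["eef_pos"]
print(move_l([.5554,-.2415,p[2]-.006],.004,max_force=10));hold(.4)
ex=np.array([np.cos(.163),np.sin(.163),0]);ey=np.array([-np.sin(.163),np.cos(.163),0])
F=[]
for i in range(6):
    hold(.08);F.append(observe()["ft_force"])
s("press");df=np.mean(F,0)-[-.4,.13,-3.0];print("push rest frame",(df@ex).round(2),(df@ey).round(2),df[2].round(2))
out=[]
im,d=get_image("side");out.append(cv2.resize(im[200:400,200:400],(400,400)))
im,d=get_image("scene");out.append(cv2.resize(im[190:390,90:290],(400,400)))
cv2.imwrite("pics/press.png",np.hstack(out)[:,:,::-1])
c=get_calibration("wrist");im,d=get_image("wrist")
S=cloud(c["intrinsics"],c["world_from_camera"],d)[60:420,200:360].reshape(-1,3);w=S[:,:2]-[.5554,-.2415]
L=np.c_[w@ex[:2],w@ey[:2],S[:,2]]
L=L[(abs(L[:,0])<.028)&(L[:,1]>.018)&(L[:,1]<.09)&(L[:,2]>.074)&(L[:,2]<.1)]
print("flange max y",np.percentile(L[:,1],99.8))
for y in (.02,.03,.038,.053,.06):
    k=L[abs(L[:,1]-y)<.003];print(y,len(k),((k[:,0].min()+k[:,0].max())/2).round(4),np.median(k[abs(k[:,0])<.005,2]).round(4))
E
```

```text
True
press 24.08 [ 0.555  -0.2415  0.0114] [-3.1399e+00 -8.0000e-04  1.7341e+00] [-1.81  0.45  5.16] [0.11 0.05 0.07] 0.0307 60.3
push rest frame -0.5 0.58 8.36
flange max y 0.07670924119764518
0.02 914 0.0002 0.0859
0.03 1178 0.0001 0.0858
0.038 1256 -0.0001 0.0859
0.053 1384 0.0001 0.0859
0.06 1455 0.0001 0.0859
```

View pics/press.png

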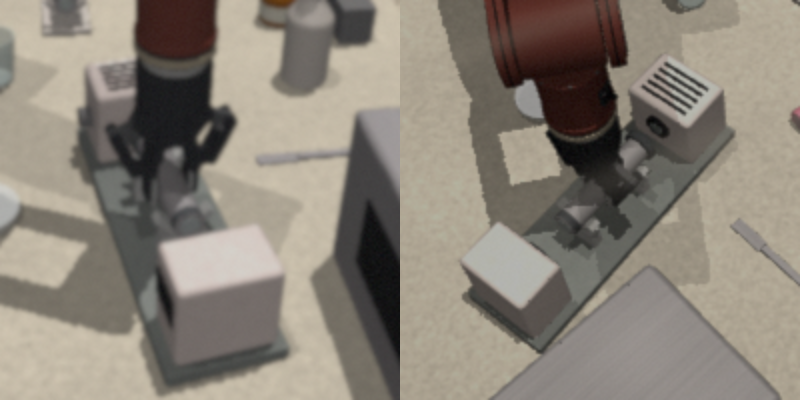

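The tube is well seated: axis at 0.0699 m, lateral offset 0.1 mm, flange at 76.7 mm towards the lamp box. The push has settled at only 8 N, so I'll raise it in small steps to 20 N.

```bash
python3 - <<'E'
from r import *
ex=np.array([np.cos(.163),np.sin(.163),0]);ey=np.array([-np.sin(.163),np.cos(.163),0])
z=observe()["eef_pos"][2]
for k in range(16):
    z-=.0004
    h=move_l([.5554,-.2415,z],.004,max_force=12);hold(.25)
    F=[]
    for i in range(4): hold(.03);F.append(observe()["ft_force"])
    df=np.mean(F,0)-[-.4,.13,-3.0];o=observe();print(round(z,4),h,round(o["time_s"],2),(df@ex).round(2),(df@ey).round(2),df[2].round(2),o["eef_pos"][2].round(4))
    if df[2]>18 or o["time_s"]>38: break
s("end")
E
```

```text
0.011 False 25.11 -3.35 1.76 8.57 0.0114
0.0106 False 25.74 -4.2 2.18 11.33 0.0114
0.0102 False 26.38 -5.88 3.23 14.15 0.0114
0.0098 False 27.01 -6.71 3.55 15.91 0.0113
0.0094 False 27.64 -8.01 4.88 19.11 0.0113
end 27.64 [ 0.555  -0.2415  0.0113] [-3.1375e+00 -2.3000e-03  1.7342e+00] [-9.9   3.24 15.93] [0.54 1.22 0.01] 0.0305 61.5
```

The push is 19 N, but a lateral force of -8 N has built up. I'll shift the target sideways in small steps to balance the two sides.

```bash
python3 - <<'E'
from r import *
ex=np.array([np.cos(.163),np.sin(.163),0]);ey=np.array([-np.sin(.163),np.cos(.163),0])
t=np.array([.5554,-.2415,.0094]);K=14e3
def meas():
    hold(.3);F=[]
    for i in range(5): hold(.03);F.append(observe()["ft_force"])
    df=np.mean(F,0)-[-.4,.13,-3.0];return np.array([df@ex,df@ey,df[2]])
for k in range(9):
    f=meas();o=observe();print(round(o["time_s"],2),f.round(2),t.round(5),o["eef_pos"].round(4))
    if (abs(f[0])<1.5 and abs(f[1])<2.5 and abs(f[2]-20)<2) or o["time_s"]>37: break
    # move the target along the force on the tool to relieve it
    d=np.clip([f[0]/K,f[1]/K,(f[2]-20)/K],-.0004,.0004)
    if abs(f[2]-20)<2:d[2]=0
    t=t+d[0]*ex+d[1]*ey+[0,0,d[2]]
    move_l(t,.004,max_force=12)
s("end")
E
```

```text
28.11 [-7.78  4.73 18.99] [ 0.5554 -0.2415  0.0094] [ 0.555  -0.2414  0.0113]
28.86 [-6.19  3.33 17.07] [ 0.55495 -0.24123  0.0094 ] [ 0.555  -0.2415  0.0113]
29.6 [-4.79  2.66 16.9 ] [ 0.55452 -0.24106  0.00919] [ 0.555  -0.2416  0.0113]
30.32 [-4.36  2.45 17.02] [ 0.55415 -0.24093  0.00897] [ 0.5551 -0.2416  0.0113]
31.04 [-3.29  1.96 16.9 ] [ 0.55381 -0.24081  0.00876] [ 0.5551 -0.2416  0.0113]
31.76 [-2.54  2.54 17.66] [ 0.55356 -0.24071  0.00853] [ 0.5551 -0.2416  0.0113]
32.48 [-2.32  1.63 17.91] [ 0.55335 -0.24056  0.00837] [ 0.5551 -0.2416  0.0113]
33.19 [-2.12  1.38 17.65] [ 0.55317 -0.24047  0.00822] [ 0.5552 -0.2416  0.0113]
33.91 [-2.05  1.63 18.29] [ 0.553   -0.2404   0.00805] [ 0.5552 -0.2416  0.0113]
end 34.16 [ 0.5552 -0.2416  0.0113] [3.1406e+00 1.4000e-03 1.7341e+00] [-3.19  1.86 14.56] [0.24 0.25 0.04] 0.0305 61.2
```

The push is 18 N down plus the tube's weight, with about 2 N lateral, so roughly 15 ± 1.5 N per side. The position is steady, so I'm handing in.

```bash
python3 -c "
from plant import *
print(job_done())"
```

```text
the job is handed in; nothing more can be done
None
```

I handed the job in with the long tube lying in the V-rest, flange towards the lamp box, still gripped and pressed down with about 18 N, roughly even on both sides; no verdict was returned, and the first grasp missed because the controller's tool length was 39 mm off, which I corrected.

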